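# Show a trocar obturator's tip to the inspection camera

## Task

Draw the orange-headed obturator straight up out of its sleeve in the rack, and hold it up in the air to the small inspection camera: hanging upright with its point at the camera's focus and a flat face of its spear tip square to the lens. Do not let its point come down onto the table, do not touch the camera or its stand, and leave the blue and white obturators, the kidney dish and the jar where they are. Finish while holding it there, still, in the gripper.

Things in the scene. Friction and masses are not known exactly. Their poses are not given: they have to be found in the camera images.
- orange_grip (a point): Centre of the ORANGE head, 28 mm tall, of the obturator to show (a steel rod with a plastic head, 90 g). x axis: the head's 22 mm thickness, between its two broad grooved faces; y: its 38 mm width; z up along the rod. Below the head a grey collar (22 mm across, 12 mm tall) rests on the sleeve, then a 10 mm round shaft ending in a flat spear tip. Each obturator stands at its own yaw.
- orange_point (a point): The very point (lower end) of the orange obturator, on its axis 128 mm below the centre of the orange head; same axes: x is square to the flat faces of the spear tip (and to the broad faces of the head), z up. While in the sleeve it hangs about 9 mm above the table.
- obt_orange: The orange obturator, 142 mm long; origin on its axis under the grey collar, 26 mm below the centre of the orange head; same axes. It lifts out of its sleeve freely, with 1 to 2 mm of play round the shaft. The head stands a firm grip.
- obt_blue: Blue-headed obturator, the same shape; stays in its sleeve. Origin at the underside of its collar, 26 mm below the centre of its head; the axes as for the orange one.
- obt_white: White-headed obturator, the same shape; stays in its sleeve. Origin at the underside of its collar, 26 mm below the centre of its head; the axes as for the orange one.
- rack: Fixed steel bridge rack, 88 mm (x) by 280 mm (y), plate top 85 mm up; origin on the table under its middle. Three grey sleeves are fixed in it at y = -75, 0, 75 mm (any colour order): housings 34 mm wide, tops 111 mm up, a 20 mm tap on the +x side. Seated heads: centre 137 mm, top 151 mm up. The point leaves the sleeve when the head's centre is 239 mm up and clears the other heads at 279 mm.
- focus (a point): The camera's focus: the empty point in the air on the lens axis, 90 mm in front of the lens glass; 165 mm in front of the post axis. Its height differs from time to time (100 to 150 mm above the table). Its x axis lies level along the lens axis, from the focus towards the lens; z up.
- lens (a point): Centre of the camera's front glass (level lens barrel 48 mm across with a ring of small white lights). x axis level, pointing back into the camera (away from what it looks at); z up.
- cam: Fixed inspection camera, a white and black box 46 mm wide and 50 mm tall with a round lens, clamped level on a post; origin on the post axis at lens height, x axis level, pointing backwards away from the view.
- cam_stand: Fixed stand of the camera: round grey foot 110 mm across, 16 mm tall, and an upright steel post 16 mm across, top at 226 mm. Origin under the foot's centre.
- dish: Steel kidney dish with small brown stones, about 208 mm (y) by 105 mm (x), 40 mm tall, loose; origin under the middle of its curved floor. Bystander.
- jar: Clear specimen jar with white lid, 48 mm across and 52 mm tall, loose; origin under its centre. Bystander.
Mind the look-alikes: they are no part of the job. What is meant by the obt_orange is not pink, and is the larger of those in its own colour.

How it is judged:
By the outcome, as a careful person would: the job done as asked, in the order asked, and still so for the second after the job is handed in, while the arm keeps its last pose, push and grip.
It also fails if it takes over 38 s, if anything falls off the work surface, if the arm or the gripper's body presses on something with over 40 N, if the wrist force passes 120 N, or if a joint passes its speed limit or range.

## Robot

A 6-joint arm with a two-finger parallel gripper is mounted at the origin on the work surface. World frame = base frame: x ahead of the robot, y to its left, z up, the work surface at z = 0. Lengths are in mm, angles in rad, forces in N, time in s.
With the tool pointing down it reaches from about 350 to 775 mm from the base axis. Payload 7.3 kg.
Tool frame: the origin (TCP) lies midway between the tips of the shut fingers; the grasp point (between the pads) lies 19 mm behind it; z points along the fingers, x is the direction in which the jaws open and shut, and the axes are right-handed (so a half turn about z gives the same grasp; the last joint's range is limited). The gripper opens to 92 mm and grips with 3 to 60 N. Pads are 19 mm wide; open, the fingers measure 130 mm over their backs; the gripper's body (75 mm by 190 mm) begins 47 mm behind the grasp point.
Start: joints at [1.028, 0.342, 1.524, -0, 1.275, -0.146], TCP at [202.884, 484.235, 226.741] pointing down, gripper open.
Joint ranges: [-2.53, 2.53], [-0.77, 2.02], [0.04, 2.7], [-1, 4.14], [0.28, 2.66], [-3.11, 3.11]. Speed limits (rad/s): [2.57, 2.57, 3.14, 3.14, 3.14, 3.14].

## Interface

Orientations are given as [roll, pitch, yaw] about the fixed x, y, z axes, in that order (R = Rz(yaw) Ry(pitch) Rx(roll)).
In Python, from plant import bot gives the robot as it stands.
- The arm moves only by the shell command python3 -m pendant 'ROWS' [OPENING]. ROWS is JSON, a list of rows, each an object with "linear": the shift along the world's x, y, z in mm, a list of three; "twist": the turn about the world's z in degrees. In form: [{"linear": [x, y, z], "twist": twist}, ...]. A call has 1 to 20 rows; each row is the pose to reach, as a shift and turn from the pose commanded when the call began; what a row does not reach only later rows make up. A row lasts 1/8 s, in which the tool goes at most 62.5 mm and 10.7 degrees, less where a joint would pass 70% of its speed; a pose out of reach is approached as far as the arm can. A call with a gripper value outside its range is refused whole. OPENING is the closure in counts, from 0 (fully open) to 255 (shut), set as the call begins (- or left out, the last holds). The fingers move at their own pace and stop on an object; the grip force is fixed at half the most. Time passes only in rows, so rows that repeat a pose let the fingers close. It gives the time, the measured TCP pose, the force and the opening at its end, in the units of the state.
- bot.get_obs(): the state, without advancing time (a new reading comes with each control period).
- bot.capture(name): name is "scene" or "top"; returns a dict with "frame" (400x640x3 uint8, blue, green, red), "z_map" (400x640 float32, mm along the optical axis (not along the pixel's ray), 0 where there is no reading), "fx", "fy", "cx", "cy" (pixels), "rvec" (rotation vector, rad) and "tvec" (3), from world to camera coordinates, as OpenCV has them. Camera axes: x right, y down, z forward; pixel columns grow to the right and rows downward; lengths in mm; the calibration is good to about 2 mm. A picture is of the moment at which its call begins.
- bot.close_job(): hands the job in, once; it reports no verdict.
The state is a dict: "time": time; "joint_positions": joint angles; "dq": joint speeds; "tau": joint torques, N m; "tool_pos": TCP position; "tcp_rot": TCP orientation; "contact_force": force on the tool from outside, world axes, zero at the start; "moment": the same for the moment, N m; "grip_width": finger opening in mm.
Only numpy, scipy, OpenCV 4.12 (cv2) and the standard library are available. Lean on these libraries where they do the work, as an engineer would, in place of code of your own. Each camera call takes 0.05 s, during which the arm holds its last target. There are 200 camera calls.

## Working session

There is one attempt and no reset: what is moved stays moved. The work goes in short steps, Python scripts to look and compute and a shell command to move; the robot and the scene stay as the last step left them, time stands still between calls to the robot, and variables do not carry over. Pictures are saved under pics/ and viewed, about 8 in all and at most 12, crops included, and the job is handed in when it is done.

```bash
mkdir -p pics; ls; cat > h.py <<'E'
import numpy as np, cv2
from plant import bot
def cap(n):
    c=bot.capture(n); R=cv2.Rodrigues(np.array(c['rvec'],float))[0]; t=np.array(c['tvec'],float).ravel()
    c['R']=R;c['t']=t;c['C']=-R.T@t; return c
def ray(c,u,v):
    d=c['R'].T@np.array([(u-c['cx'])/c['fx'],(v-c['cy'])/c['fy'],1.]); return d
def onz(c,u,v,z):
    d=ray(c,u,v); return c['C']+d*(z-c['C'][2])/d[2]
def cloud(c):
    v,u=np.mgrid[:400,:640]; Z=c['z_map']
    P=np.stack([(u-c['cx'])/c['fx']*Z,(v-c['cy'])/c['fy']*Z,Z],-1)
    W=(P-c['t'])@c['R']; W[Z==0]=np.nan; return W
def proj(c,p):
    q=c['R']@np.array(p,float)+c['t']; return q[0]/q[2]*c['fx']+c['cx'],q[1]/q[2]*c['fy']+c['cy']
def tri(c1,p1,c2,p2):
    A=[];b=[]
    for c,p in((c1,p1),(c2,p2)):
        d=ray(c,*p);d/=np.linalg.norm(d);M=np.eye(3)-np.outer(d,d);A.append(M);b.append(M@c['C'])
    A=np.vstack(A);b=np.hstack(b);x=np.linalg.lstsq(A,b,rcond=None)[0];return x,np.linalg.norm(A@x-b)
E
python3 - <<'E'
from h import *
for n in('scene','top'):
    c=cap(n);cv2.imwrite(f'pics/{n}0.png',c['frame']);print(n,c['C'],c['R'][2],c['fx'])
print(bot.get_obs())
E
```

```text
pics
scene [1132.12252255  472.67481823  675.27804473] [-0.61200127 -0.54451959 -0.57354413] 486.58536566548946
top [ 332.97188438  -39.21341208 1104.58277577] [ 0.21454023  0.01460519 -0.97660595] 410.012944695457
{'time': 0.1, 'joint_positions': array([ 1.02800224e+00,  3.42632116e-01,  1.52491439e+00,  1.97825355e-05,
        1.27540973e+00, -1.46019544e-01]), 'dq': array([ 1.01127531e-03, -8.76440364e-04, -2.95639641e-03,  6.07259547e-04,
        1.05020357e-05,  1.44143710e-03]), 'tau': array([ 7.60205112e-04, -4.32005632e+01, -2.44692260e+01,  7.18242559e-02,
        5.25987719e-02, -7.71590885e-05]), 'tool_pos': array([202.67800687, 483.90729062, 226.12780639]), 'tcp_rot': array([-3.14137553e+00,  1.34631881e-03,  1.17401616e+00]), 'contact_force': array([ 0.17059908,  0.23651375, -0.3706565 ]), 'moment': array([ 0.02597058,  0.00277029, -0.0163632 ]), 'grip_width': 91.69007983662489}
```

View pics/scene0.png

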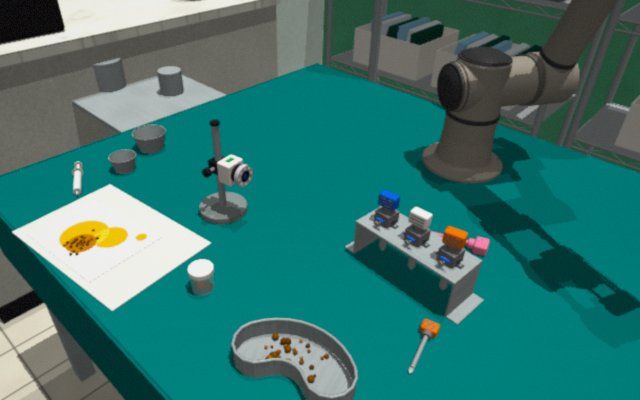

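View pics/top0.png

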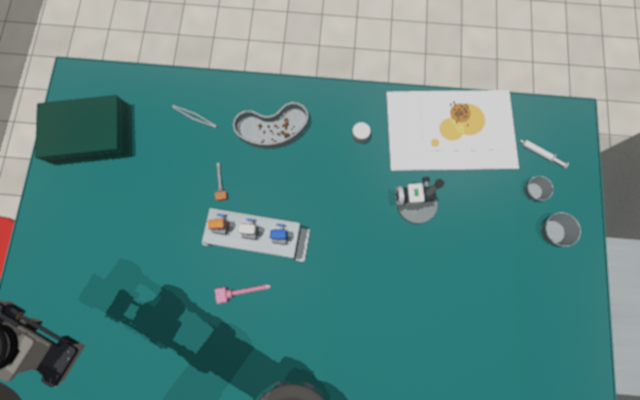

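Scene view: the orange heads are the one standing in the rack at (455,238), top view (218,224), and a smaller one lying on the table at (430,328), top (221,195). There is also a pink one lying at (480,245), top (221,295). The rack one fits, being orange, standing in a sleeve and larger. I'll confirm that in a crop and measure it.

```bash
cat > m.py <<'E'
from h import *
def masks(c):
    hsv=cv2.cvtColor(c['frame'],cv2.COLOR_BGR2HSV);H,S,V=cv2.split(hsv)
    return {'orange':(H>4)&(H<16)&(S>180)&(V>120),'blue':(H>105)&(H<120)&(S>190)&(V>90),'white':(S<40)&(V>150)}
E
python3 - <<'E'
from m import *
s=cap('scene');t=cap('top')
a=cv2.resize(s['frame'][185:375,360:510],None,fx=3,fy=3,interpolation=cv2.INTER_CUBIC)
b=cv2.resize(s['frame'][110:225,185:275],None,fx=3.8,fy=3.8,interpolation=cv2.INTER_CUBIC)
im=np.zeros((570,800,3),np.uint8);im[:,:450]=a;im[:b.shape[0],455:455+b.shape[1]]=b
cv2.imwrite('pics/crop1.png',im)
b=t['frame'];
x=cv2.resize(b[200:255,195:315],None,fx=6,fy=6,interpolation=cv2.INTER_CUBIC);y=cv2.resize(b[170:225,385:450],None,fx=4.5,fy=4.5,interpolation=cv2.INTER_CUBIC)
im=np.zeros((590,730,3),np.uint8);im[:330,:720]=x;im[335:335+y.shape[0],:y.shape[1]]=y
cv2.imwrite('pics/crop2.png',im)
for n,c in(('scene',s),('top',t)):
    W=cloud(c)
    for k,m in masks(c).items():
        nn,L,st,ce=cv2.connectedComponentsWithStats(m.astype(np.uint8))
        for i in range(1,nn):
            if st[i,4]<25: continue
            P=W[L==i]; 
            if not(np.nanmedian(P[:,0])<900 and np.nanmax(P[:,2])>-10): continue
            zt=np.nanmax(P[:,2])
            print(n,k,st[i],ce[i].round(1),np.nanmedian(P,0).round(1),'zmax',zt.round(1))
    if n=='top':
        for (u,v) in [(218,221),(248,227),(279,233),(416,192),(402,194),(417,210),(440,183),(250,220),(230,235)]:
            print((u,v),W[v,u].round(1))
E
```

```text
scene orange [445 226  22  23 159] [456.3 234.8] [480.  220.7 151.1] zmax 154.7
scene orange [421 319  19  16 115] [429.8 326.6] [575.4 250.4  19.4] zmax 21.7
scene blue [380 191  19  19 165] [390.6 198. ] [467.7  75.8 151.3] zmax 155.3
scene blue [440 256  10   7  25] [444.5 258.8] [503.4 219.2 109.1] zmax 111.6
scene white [   0    0  257   55 4823] [114.2  17.4] [  273.2 -1242.3   188.8] zmax 193.1
scene white [513  57  21  15 251] [522.   63.5] [-67.6  66.8 279.2] zmax 286.5
scene white [101  59  17   5  33] [109.7  61.5] [  400.7 -1131.9    91. ] zmax 93.6
scene white [158  66  22   8 141] [168.5  69.7] [ 273.3 -975.9   71.5] zmax 75.3
scene white [  75   75  151   57 3845] [144.8 102.4] [ 396.5 -955.9   -9.2] zmax 2.5
scene white [217 155  26  14 186] [229.5 161.3] [ 595.4 -248.1  148. ] zmax 151.5
scene white [236 164  11  12  55] [240.  168.5] [ 593.6 -217.4  144.6] zmax 149.0
scene white [ 73 170   9  20 140] [ 76.8 179.5] [ 779.2 -619.4   18.8] zmax 22.1
scene white [   12   184   199   127 11055] [113.7 245. ] [ 832.5 -334.1    3.3] zmax 9.6
scene white [227 193  19  14 16
[... 1074 characters left out ...]
 zmax 148.6
top white [ 202  208   98   50 2400] [251.  233.6] [457.2 138.4  84.5] zmax 154.0
top white [402 211  31  10 169] [415.4 215.3] [ 560.  -282.    15.8] zmax 20.1
top white [547 221  17  22 283] [554.8 230.9] [ 552.1 -666.5    2.4] zmax 51.4
top white [296 230  14  32 111] [304.2 247.7] [446.7   6.2   2.1] zmax 8.0
top white [ 606  238   34  157 4442] [625.  311.6] [ 359.5 -851.5  -12.3] zmax 3.7
(218, 221) [478.4 209.1 151.7]
(248, 227) [470.4 137.2 150.6]
(279, 233) [462.4  63.1 150.7]
(416, 192) [ 589.4 -254.2  148.3]
(402, 194) [ 582.4 -221.5  145.1]
(417, 210) [ 575.3 -288.9   13.7]
(440, 183) [ 593.5 -289.   226.7]
(250, 220) [493.7 141.7 111.4]
(230, 235) [456.1 192.   83.9]
```

View pics/crop1.png

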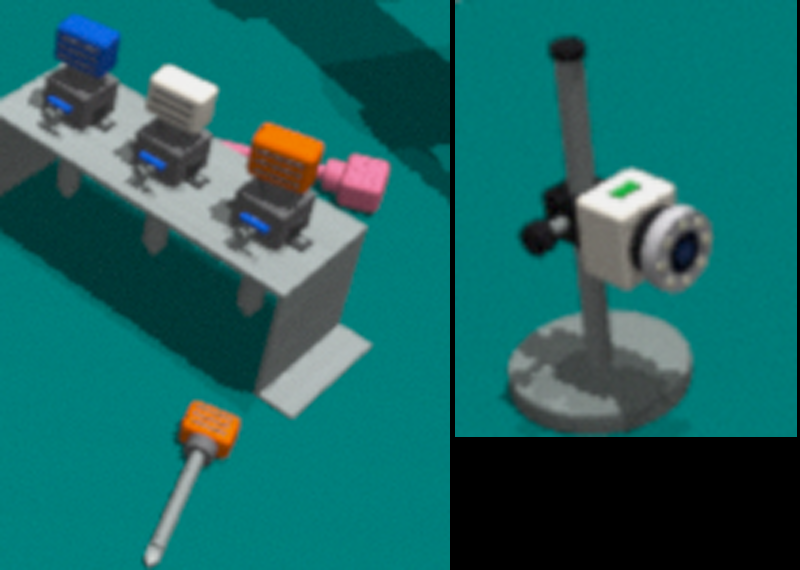

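View pics/crop2.png

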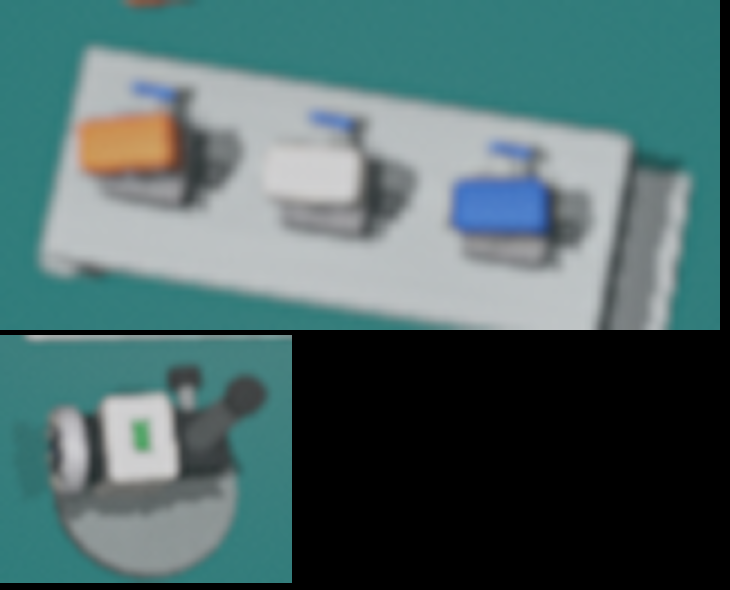

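The crops confirm it: the larger orange obturator is upright in the end sleeve, crop (287,158), and the small orange one lies loose at (210,430). The camera lens faces the rack, with its front ring at scene px (243,175). Next I'll measure precisely.

```bash
cat > m2.py <<'E'
from m import *
def rect(xy):
    r=cv2.minAreaRect(xy.astype(np.float32)); (c,(w,h),a)=r
    if w<h: w,h=h,w; a+=90   # a: long axis direction
    return np.round(c,1),round(w,1),round(h,1),round((a+90)%180-90,1)
def pca(xy):
    c=xy.mean(0);w,V=np.linalg.eigh(np.cov((xy-c).T));v=V[:,1]
    return c.round(1),np.sqrt(12*w[::-1]).round(1),round((np.degrees(np.arctan2(v[1],v[0]))+90)%180-90,1)
E
python3 - <<'E'
from m2 import *
s=cap('scene');t=cap('top')
Z={}
for n,c in(('scene',s),('top',t)):
    # average depth over several captures
    D=[c['z_map']]+[cap(n)['z_map'] for _ in range(5)]
    print(n,'noise',np.median(np.std(D,0)))
    c['z_map']=np.median(D,0)
    W=cloud(c); Z[n]=W
    for k,p in(('orange',(479,212)),('white',(471,140)),('blue',(463,66))):
        m=(np.hypot(W[...,0]-p[0],W[...,1]-p[1])<32)&(W[...,2]>146)&(W[...,2]<157)
        m=cv2.morphologyEx(m.astype(np.uint8),cv2.MORPH_OPEN,np.ones((2,2)))>0
        vv,uu=np.nonzero(m); xy=np.array([onz(c,u,v,151)[:2] for u,v in zip(uu,vv)])
        print(n,k,len(uu),W[m][:,2].mean().round(1),rect(xy),pca(xy))
        print('    px bbox',uu.min(),uu.max(),vv.min(),vv.max())
    # box top
    m=(np.abs(W[...,0]-589)<45)&(np.abs(W[...,1]+252)<25)&(W[...,2]>142)&(W[...,2]<155)&masks(c)['white']
    print(n,'box',m.sum(),np.median(W[m],0).round(1),pca(W[m][:,:2]),rect(W[m][:,:2]))
    # foot, post top
    m=(np.hypot(W[...,0]-570,W[...,1]+285)<75)&(W[...,2]>10)&(W[...,2]<22)
    vv,uu=np.nonzero(m);xy=W[m][:,:2];h=cv2.convexHull(xy.astype(np.float32));print(n,'foot',cv2.minEnclosingCircle(h),np.median(W[m][:,2]))
    m=(np.hypot(W[...,0]-580,W[...,1]+288)<40)&(W[...,2]>170)
    P=W[m];print(n,'post',m.sum(),np.median(P,0).round(1),P[:,2].max())
    for lo in(170,190,210,220):
        q=P[(P[:,2]>lo)&(P[:,2]<lo+20)]; print('   ',lo,len(q),np.median(q,0).round(1) if len(q) else'')
    # lens front
    m=(np.abs(W[...,0]-583)<40)&(W[...,1]>-232)&(W[...,1]<-195)&(W[...,2]>80)
    P=W[m];print(n,'lens',m.sum(),np.percentile(P,[2,50,98],axis=0).round(1))
np.savez('c.npz',s=Z['scene'],t=Z['top'])
E
```

```text
scene noise 2.0056248
scene orange 215 147.1 (array([479. , 219.4]), 37.5, 28.0, -77.3) (array([478.8, 219.6]), array([36.9, 27.3]), np.float64(-84.0))
    px bbox 445 467 227 241
scene white 189 146.6 (array([473.2, 145.5]), 39.8, 27.3, 88.9) (array([472.9, 145.7]), array([38.1, 26.7]), np.float64(86.0))
    px bbox 411 432 208 221
scene blue 171 146.1 (array([467.4,  71.5]), 39.3, 30.0, -83.9) (array([467. ,  71.8]), array([38.3, 27.8]), np.float64(85.2))
    px bbox 380 400 191 203
scene box 186 [ 595.7 -248.   148.1] (array([ 593.9, -250.1]), array([48.5, 36.2]), np.float64(-3.9)) (array([ 591.3, -253.3]), 44.5, 34.4, 7.3)
scene foot ((595.9557495117188, -288.3527526855469), 55.363914489746094) 18.008523525601582
scene post 228 [ 599.7 -283.1  205.8] 228.59226215036088
    170 64 [ 600.5 -282.5  181. ]
    190 65 [ 600.6 -282.6  200.2]
    210 99 [ 599.4 -284.1  224.8]
    220 64 [ 598.4 -285.6  227.7]
scene lens 363 [[ 565.1 -230.9  102.5]
 [ 591.4 -215.2  128.9]
 [ 608.9 -211.3  147.1]]
top noise 2.0044613
top orange 144 148.6 (array([471.9, 211.9]), 35.3, 21.6, -82.3) (array([
[... 200 characters left out ...]
64(-89.0))
    px bbox 240 255 225 234
top blue 146 148.4 (array([458.8,  63.9]), 35.4, 21.2, -85.1) (array([459.5,  63.6]), array([37.1, 21.8]), np.float64(-85.0))
    px bbox 271 286 230 239
top box 249 [ 589.  -253.9  146. ] (array([ 589.6, -253.8]), array([47.2, 36.7]), np.float64(6.2)) (array([ 590.4, -254.3]), 45.4, 34.9, 8.6)
top foot ((589.4718017578125, -289.98284912109375), 54.30508041381836) 15.848626891136927
top post 121 [ 592.2 -285.4  224.3] 227.4395567156602
    170 22 [ 589.6 -283.6  179.9]
    190 25 [ 590.5 -282.7  201.1]
    210 74 [ 594.1 -287.2  225.5]
    220 71 [ 594.3 -287.6  225.6]
top lens 181 [[ 562.8 -231.7  104.2]
 [ 583.2 -218.9  138.1]
 [ 604.4 -211.1  145.2]]
```

```bash
cat > lens.py <<'E'
from m2 import *
def bright_rect(c,seed,z,thr=0.86,box=30):
    # top face by colour similarity to seed, upsampled
    u,v=[int(round(a)) for a in proj(c,seed)]
    f=cv2.resize(c['frame'][v-box:v+box,u-box:u+box],None,fx=4,fy=4,interpolation=cv2.INTER_CUBIC).astype(float)
    V=f.max(2); ref=np.median(f[4*box-6:4*box+6,4*box-6:4*box+6],axis=(0,1))
    m=(np.linalg.norm(f-ref,axis=2)<45).astype(np.uint8)
    m=cv2.morphologyEx(m,cv2.MORPH_OPEN,np.ones((5,5)))
    n,L=cv2.connectedComponents(m); k=L[4*box,4*box]
    if k==0: print('seed miss'); return
    vv,uu=np.nonzero(L==k); uu=(uu+.5)/4-.5+u-box; vv=(vv+.5)/4-.5+v-box
    xy=np.array([onz(c,a,b,z)[:2] for a,b in zip(uu,vv)])
    return rect(xy),pca(xy)
E
python3 - <<'E'
from lens import *
s=cap('scene');t=cap('top')
for c,n,pts in((s,'scene',dict(orange=(474,216,151),white=(466,142,151),blue=(460,68,151),box=(594,-252,148))),(t,'top',dict(orange=(475,212,151),white=(468,139,151),blue=(462,66,151),box=(592,-247,148)))):
    for k,p in pts.items(): print(n,k,proj(c,p),bright_rect(c,p,p[2]))
# lens ring: white ring in scene -> hull ellipse
W=np.load('c.npz')
for n,c in(('s',s),('t',t)):
    P=W[n];m=(np.abs(P[...,0]-585)<32)&(P[...,1]>-230)&(P[...,1]<-200)&(P[...,2]>95)&(P[...,2]<152)
    vv,uu=np.nonzero(m);print(n,m.sum(),uu.min(),uu.max(),vv.min(),vv.max())
    Q=P[m]
    d=np.array([-.14,.99,0]);pr=Q@d;print(np.histogram(pr,12))
    f=Q[pr>np.percentile(pr,95)-6]
    if n=='s':
        for _ in range(4):
            ce=f.mean(0);_,_,Vt=np.linalg.svd(f-ce);nn=Vt[2]*np.sign(Vt[2]@d);r=(f-ce)@nn;f=f[np.abs(r)<2.5]
        print('plane',ce.round(1),nn.round(3),np.degrees(np.arctan2(nn[1],nn[0])).round(1),len(f))
        h=np.cross([0,0,1],nn);print('h',np.percentile(f@h,[1,99]),'z',np.percentile(f[:,2],[1,99]),'mid h',ce@h)
a=cv2.resize(s['frame'][145:200,205:265],None,fx=10,fy=10,interpolation=cv2.INTER_CUBIC);cv2.imwrite('pics/lens.png',a)
E
```

```text
scene orange (np.float64(455.71540675591837), np.float64(231.6212430602541)) ((array([474.8, 216.8]), 35.7, 19.7, -79.6), (array([475. , 217.1]), array([34.5, 19.1]), np.float64(-80.4)))
scene white (np.float64(421.7032489695606), np.float64(211.8282531764639)) ((array([468.1, 142.1]), 35.4, 19.0, -89.4), (array([468.3, 142.3]), array([34.4, 18.2]), np.float64(-89.4)))
scene blue (np.float64(390.3770664548913), np.float64(194.37162598123757)) ((array([461.4,  67. ]), 35.3, 19.7, -85.9), (array([461.6,  67.1]), array([34.4, 19. ]), np.float64(-86.7)))
seed miss
scene box (np.float64(228.82316864023085), np.float64(160.77202347048473)) None
top orange (np.float64(216.64738430623183), np.float64(222.37750652279405)) ((array([472.7, 215. ]), 34.4, 20.1, -79.5), (array([472.7, 215. ]), array([33.7, 19.6]), np.float64(-78.6)))
top white (np.float64(247.0979363939751), np.float64(227.90975528496574)) ((array([458.4, 134. ]), 145.9, 78.1, 85.6), (array([453.2, 132.9]), array([128.5,  86.8]), np.float64(87.0)))
top blue (np.float64(277.75658152386137), np.float64(233.04936675116315)) ((array(
[... 354 characters left out ...]
  16,  16, 167,  75]), array([-312.34321568, -310.6631669 , -308.98311812, -307.30306934,
       -305.62302056, -303.94297178, -302.26292301, -300.58287423,
       -298.90282545, -297.22277667, -295.54272789, -293.86267911,
       -292.18263033]))
plane [ 586.5 -214.3  125. ] [-0.137  0.99   0.008] 97.9 257
h [-573.22610425 -528.88126609] z [101.01437881 146.29105516] mid h -551.4930707215923
t 169 395 405 186 204
(array([ 4,  7,  8,  9,  4, 13, 14, 10, 15, 12, 27, 46]), array([-311.52563281, -309.93618203, -308.34673125, -306.75728047,
       -305.16782969, -303.57837891, -301.98892813, -300.39947735,
       -298.81002657, -297.22057579, -295.63112501, -294.04167423,
       -292.45222345]))
```

View pics/lens.png

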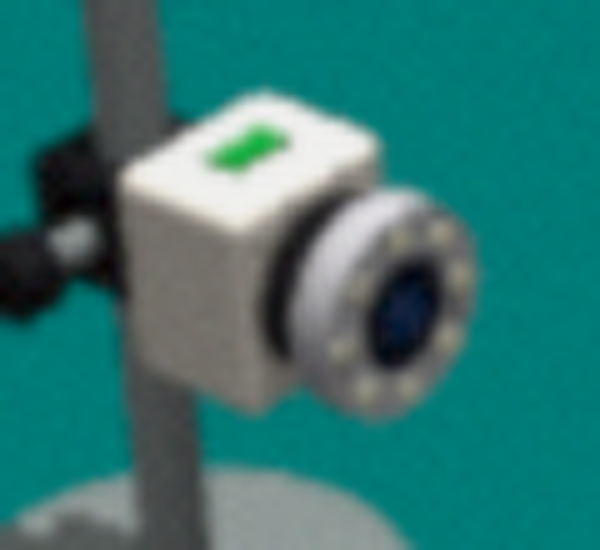

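```bash
python3 -m pendant '[{"linear":[34,-34,0],"twist":-7},{"linear":[68,-67,0],"twist":-14},{"linear":[102,-101,0],"twist":-21},{"linear":[136,-134,0],"twist":-28},{"linear":[169,-168,0],"twist":-35},{"linear":[203,-201,0],"twist":-42},{"linear":[237,-235,0],"twist":-49},{"linear":[271,-268,0],"twist":-57},{"linear":[271,-268,0],"twist":-57},{"linear":[271,-268,0],"twist":-57}]' 0
python3 - <<'E'
from h import *
print(bot.get_obs()['time'])
s=cap('scene');t=cap('top')
a=cv2.resize(s['frame'][140:290,370:520],None,fx=3.6,fy=3.6);cv2.imwrite('pics/above.png',a)
E
```

```text
time: 2.15
tool_pos: [473.4, 216.4, 226.6]
tcp_rot: [-3.141, 0.001, 0.18]
contact_force: [-0.9, 0.6, 0.9]
grip_width: 92.0
2.15
```

View pics/above.png

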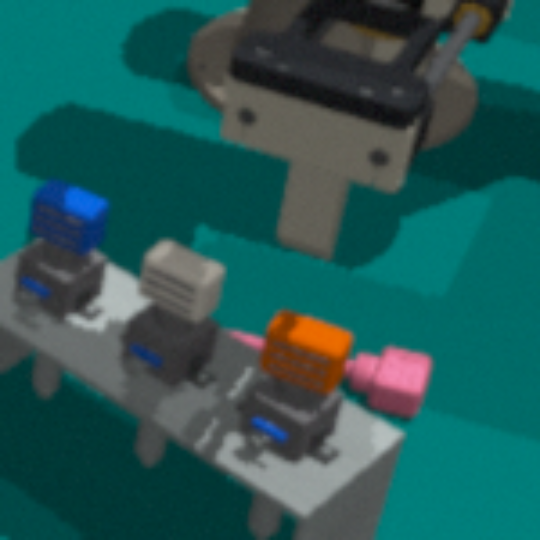

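The open jaws straddle the orange head (crop (305,350)) and line up with it. I'll descend to TCP z of about 121 and close.

```bash
python3 -m pendant '[{"linear":[0,0,-30],"twist":0},{"linear":[0,0,-60],"twist":0},{"linear":[0,0,-85],"twist":0},{"linear":[0,0,-98],"twist":0},{"linear":[0,0,-106],"twist":0},{"linear":[0,0,-106],"twist":0}]' 0 && python3 -m pendant '[{"linear":[0,0,0],"twist":0},{"linear":[0,0,0],"twist":0},{"linear":[0,0,0],"twist":0},{"linear":[0,0,0],"twist":0},{"linear":[0,0,0],"twist":0},{"linear":[0,0,0],"twist":0},{"linear":[0,0,0],"twist":0},{"linear":[0,0,0],"twist":0}]' 255
```

```text
time: 3.0
tool_pos: [473.8, 216.5, 120.9]
tcp_rot: [3.142, -0.0, 0.18]
contact_force: [0.6, -0.7, -0.2]
grip_width: 91.3
time: 4.0
tool_pos: [473.9, 216.2, 120.7]
tcp_rot: [3.142, -0.0, 0.179]
contact_force: [0.0, -0.5, -0.7]
grip_width: 22.2
```

```bash
python3 -m pendant '[{"linear":[0,0,5],"twist":0},{"linear":[0,0,15],"twist":0},{"linear":[0,0,28],"twist":0},{"linear":[0,0,42],"twist":0},{"linear":[0,0,56],"twist":0},{"linear":[0,0,70],"twist":0},{"linear":[0,0,84],"twist":0},{"linear":[0,0,98],"twist":0},{"linear":[0,0,112],"twist":0},{"linear":[0,0,126],"twist":0},{"linear":[0,0,140],"twist":0},{"linear":[0,0,154],"twist":0},{"linear":[0,0,165],"twist":0},{"linear":[0,0,170],"twist":0},{"linear":[0,0,170],"twist":0}]'
python3 - <<'E'
from h import *
s=cap('scene');t=cap('top')
a=cv2.resize(s['frame'][90:290,370:520],None,fx=3,fy=3);b=cv2.resize(t['frame'][180:260,180:300],None,fx=2.8,fy=2.8)
im=np.zeros((600,790,3),np.uint8);im[:,:450]=a;im[:224,454:790]=b;cv2.imwrite('pics/lift.png',im)
E
```

```text
time: 5.88
tool_pos: [473.9, 216.3, 290.9]
tcp_rot: [-3.142, -0.0, 0.179]
contact_force: [0.1, 1.1, -0.8]
grip_width: 21.8
```

View pics/lift.png

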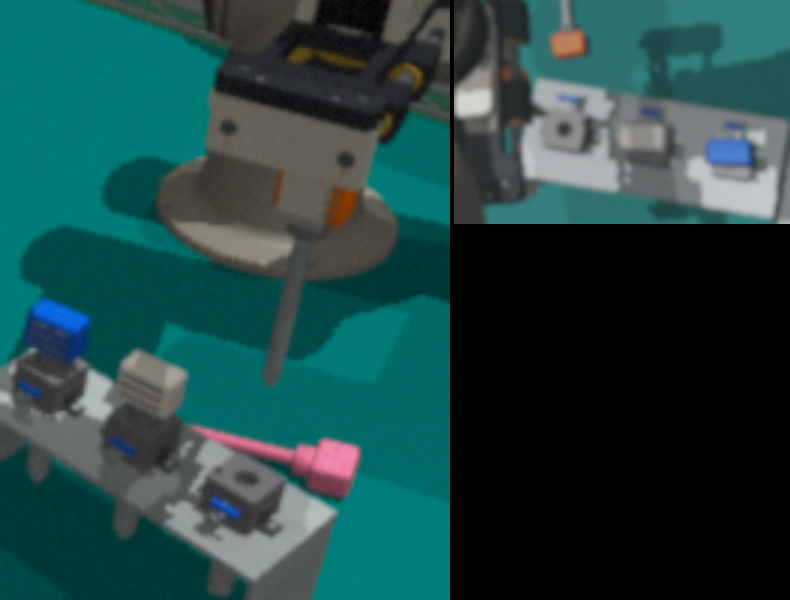

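The orange obturator is out of its sleeve, with its point at crop (271,380), well above the blue and white heads. Now I'll carry it above the focus while turning it.

```bash
python3 -m pendant '[{"linear":[4,-14,0],"twist":-4},{"linear":[12,-40,0],"twist":-11},{"linear":[20,-68,0],"twist":-19},{"linear":[29,-97,0],"twist":-27},{"linear":[37,-125,0],"twist":-35},{"linear":[45,-153,0],"twist":-43},{"linear":[54,-182,0],"twist":-51},{"linear":[62,-210,0],"twist":-59},{"linear":[70,-239,0],"twist":-67},{"linear":[79,-267,0],"twist":-75},{"linear":[87,-295,0],"twist":-83},{"linear":[95,-323,0],"twist":-89},{"linear":[100,-337,0],"twist":-92.4},{"linear":[100,-341,0],"twist":-92.4},{"linear":[100,-341,0],"twist":-92.4},{"linear":[100,-341,0],"twist":-92.4}]'
python3 - <<'E'
from h import *
s=cap('scene');t=cap('top');o=bot.get_obs();print(o['time'],o['tool_pos'],o['tcp_rot'])
u,v=proj(s,(574,-125,180));print(u,v,proj(t,(574,-125,180)))
u=int(u);v=int(v)
a=cv2.resize(s['frame'][v-80:v+60,u-80:u+60],None,fx=4,fy=4,interpolation=cv2.INTER_CUBIC)
u2,v2=[int(x) for x in proj(t,(574,-125,180))]
b=cv2.resize(t['frame'][v2-30:v2+40,u2-20:u2+40],None,fx=3.8,fy=3.8,interpolation=cv2.INTER_CUBIC)
im=np.zeros((560,794,3),np.uint8);im[:,:560]=a;im[:b.shape[0],565:565+b.shape[1]]=b;cv2.imwrite('pics/at.png',im);print(u-80,v-80,u2-20,v2-30)
W=cloud(s);m=(np.hypot(W[...,0]-574,W[...,1]+125)<25)&(W[...,2]>165)&(W[...,2]<290)
P=W[m]
for z in range(170,290,10):
    q=P[(P[:,2]>=z)&(P[:,2]<z+10)]
    if len(q)>3: print(z,len(q),q.mean(0).round(1))
E
```

```text
time: 7.98
tool_pos: [573.7, -124.0, 290.8]
tcp_rot: [3.141, 0.0, -1.432]
contact_force: [0.1, -0.1, -1.0]
grip_width: 21.8
8.075 [ 573.80048326 -124.10974355  290.91218898] [-3.14144414e+00 -1.03812645e-04 -1.43232738e+00]
277.1315584646896 166.35769852824353 (np.float64(363.39433705834324), np.float64(190.53947569582928))
197 86 343 160
180 13 [ 575.8 -124.6  186.5]
190 17 [ 577.6 -123.6  196. ]
200 20 [ 578.1 -122.5  205.3]
210 24 [ 577.8 -123.   214.7]
220 22 [ 577.8 -123.2  224.5]
230 25 [ 577.5 -122.6  234.7]
240 23 [ 577.8 -122.4  245. ]
250 27 [ 577.5 -123.1  255. ]
260 30 [ 577.1 -123.2  264.8]
270 29 [ 577.6 -122.8  275.1]
280 39 [ 580.7 -120.   286.4]
```

View pics/at.png

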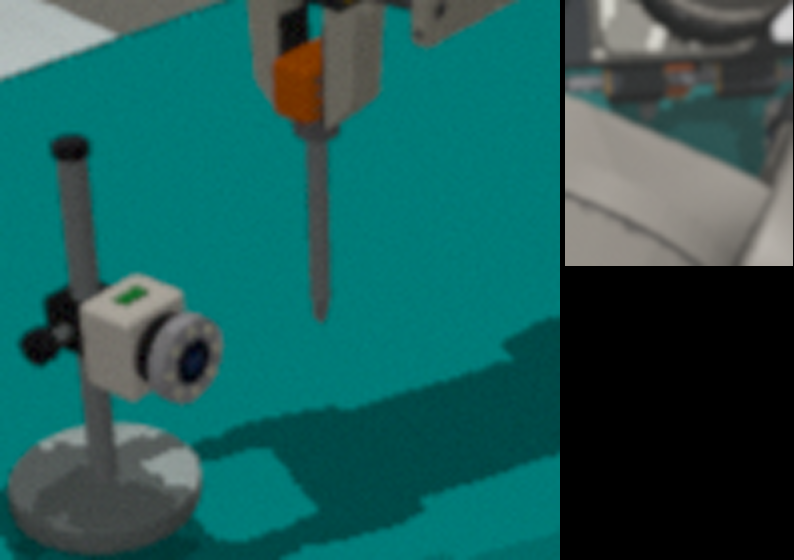

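The view shows the rod hanging plumb, with its tip at scene px (277,166), and the lens glass at about (245.5,175.5). Next I'll get the tip and lens relative to each other in the same view.

```bash
cat > rel.py <<'E'
from h import *
def run(axis,zt):
    S=[cap('scene') for _ in range(6)]; s=S[0]; s['z_map']=np.median([c['z_map'] for c in S],0)
    f=np.mean([c['frame'] for c in S],0)
    W=cloud(s)
    # glass: dark blue blob
    u0,v0=225,155; k=6
    g=cv2.resize(f[v0:v0+45,u0:u0+45],None,fx=k,fy=k,interpolation=cv2.INTER_CUBIC)
    m=((g.max(2)<95)&(g[...,0]>g[...,2]+12)).astype(np.uint8)
    m[:,:int(k*(240-u0))]=0;m[:int(k*10)]=0;m[int(k*32):]=0;m[:,int(k*(252-u0)):]=0
    n,L,st,ce=cv2.connectedComponentsWithStats(m); i=1+np.argmax(st[1:,4])
    cu,cv_=(ce[i]+.5)/k-.5+[u0,v0]; print('glass px',cu.round(2),cv_.round(2),st[i]/k)
    for (a,b) in ((cu,cv_),):
        q=W[int(b)-1:int(b)+3,int(a)-1:int(a)+2].reshape(-1,3);print('glass depth pts',q.mean(0).round(1))
    # ring face plane
    P=W[150:200,225:260].reshape(-1,3);P=P[(np.abs(P[:,0]-586)<26)&(P[:,1]>-222)&(P[:,1]<-203)&(np.abs(P[:,2]-124)<26)]
    nn=np.array([-.139,.990,0]);nn/=np.linalg.norm(nn)
    d=P@nn;pd=np.median(d[d>np.percentile(d,97)-6]);
    r=ray(s,cu,cv_);lens=s['C']+r*(pd-s['C']@nn)/(r@nn);print('plane',pd.round(1),'lens',lens.round(1),'yaw-plane fit:')
    f2=P[np.abs(d-pd)<4];ce_=f2.mean(0);N=np.linalg.svd(f2-ce_)[2][2];N*=np.sign(N[1]);print(N.round(3),np.degrees(np.arctan2(N[1],N[0])).round(1),(f2.max(0)+f2.min(0))/2)
    focus=lens+90*nn;print('focus',focus.round(1))
    # rod: depth
    m=(np.hypot(W[...,0]-axis[0],W[...,1]-axis[1])<25)&(W[...,2]>zt-8)&(W[...,2]<zt+90)
    Q=W[m];R=Q[(Q[:,2]>zt+25)&(Q[:,2]<zt+85)]
    ax=R.mean(0)[:2]; vd=(ax-s['C'][:2]);vd/=np.linalg.norm(vd); ax=ax+3.9*vd
    sl=np.polyfit(R[:,2],R[:,:2],1)[0];print('rod axis',ax.round(1),'slope deg',np.degrees(sl).round(2))
    # tip row: lowest rod pixel, edge by grey contrast
    u,v=proj(s,(ax[0],ax[1],zt));a,b=int(u)-8,int(v)-25
    col=f[b:b+45,int(round(u))-1:int(round(u))+2].mean(1);print('tip px est',u.round(1),v.round(1));
    diff=np.abs(col-col[-5:].mean(0)).sum(1); print(b,diff.round(0).astype(int))
    return s,focus,ax
E
python3 - <<'E'
from rel import *
s,fo,ax=run((575,-125),178)
for v in np.arange(163,169,.5):
    r=ray(s,277,v);k=((ax-s['C'][:2])@r[:2])/(r[:2]@r[:2]);print(v,(s['C']+k*r).round(1))
E
```

```text
glass px 245.04 175.94 [ 17.66666667  17.5          5.83333333   7.66666667 190.        ]
glass depth pts [ 584.2 -213.7  124. ]
plane -293.8 lens [ 583.3 -214.7  122. ] yaw-plane fit:
[-0.126  0.992  0.011] 97.3 [ 585.69206916 -214.548275    123.65047955]
focus [ 570.8 -125.6  122. ]
rod axis [ 575.1 -125.9] slope deg [-0.64 -0.53]
tip px est 276.4 167.3
142 [166 165 166 166 166 166 166 165 165 166 165 164 166 164 165 164 164 163
 159 157 158 158 152 128  59   9   2   0   0   1   0   1   0   0   1   1
   1   0   0   0   0   1   0   0   0]
163.0 [ 574.1 -125.   187.7]
163.5 [ 574.1 -125.   186.5]
164.0 [ 574.1 -125.1  185.4]
164.5 [ 574.2 -125.1  184.3]
165.0 [ 574.2 -125.1  183.1]
165.5 [ 574.2 -125.1  182. ]
166.0 [ 574.2 -125.1  180.9]
166.5 [ 574.2 -125.1  179.7]
167.0 [ 574.2 -125.2  178.6]
167.5 [ 574.3 -125.2  177.4]
168.0 [ 574.3 -125.2  176.3]
168.5 [ 574.3 -125.2  175.1]
```

```bash
python3 -m pendant '[{"linear":[0,0,-5],"twist":0},{"linear":[-1,0,-17],"twist":0},{"linear":[-2,0,-31],"twist":0},{"linear":[-2.5,0,-45],"twist":0},{"linear":[-2.5,0,-54],"twist":0},{"linear":[-2.5,0,-57],"twist":0},{"linear":[-2.5,0,-57],"twist":0},{"linear":[-2.5,0,-57],"twist":0}]'
python3 - <<'E'
from rel import *
s,fo,ax=run((572.5,-125),123)
t=cap('top')
n=np.array([-.136,.991,0]);L=np.array([584.5,-214.3,123.3]);h=np.array([.991,.136,0]);z=np.array([0,0,1.])
ims=[]
for c,(u0,v0,w,hh),k in((s,(225,110,75,100),6),(t,(340,165,70,50),2.7)):
    a=cv2.resize(c['frame'][v0:v0+hh,u0:u0+w],None,fx=k,fy=k,interpolation=cv2.INTER_CUBIC)
    f=lambda p:tuple(int(round((x-o+.5)*k-.5)) for x,o in zip(proj(c,p),(u0,v0)))
    pts=np.array([f(L+24*(np.cos(q)*h+np.sin(q)*z)) for q in np.linspace(0,6.283,40)])
    cv2.polylines(a,[pts],True,(0,0,255),1);cv2.drawMarker(a,f(L+90*n),(0,255,255),1,8);cv2.drawMarker(a,f(L),(0,0,255),1,8);ims.append(a)
im=np.zeros((600,800,3),np.uint8)
im[:600,:450]=ims[0];b=ims[1];im[:b.shape[0],455:455+b.shape[1]]=b;cv2.imwrite('pics/foc.png',im)
E
```

```text
time: 9.38
tool_pos: [571.7, -124.9, 234.3]
tcp_rot: [-3.141, -0.001, -1.434]
contact_force: [-0.3, 0.1, -1.2]
grip_width: 21.8
glass px 245.02 176.07 [ 17.66666667  17.66666667   5.83333333   8.         200.        ]
glass depth pts [ 584.4 -213.6  121.6]
plane -293.8 lens [ 583.3 -214.7  121.7] yaw-plane fit:
[-0.123  0.992  0.01 ] 97.0 [ 586.30196182 -214.22753177  123.36634981]
focus [ 570.8 -125.6  121.7]
rod axis [ 573.1 -126.5] slope deg [-0.47  1.13]
tip px est 277.5 190.0
165 [70 71 70 70 71 72 72 72 73 72 72 72 73 72 75 72 72 70 73 73 67 68 63 57
 47 21  2  1  2  0  1  0  1  2  0  0  0  1  0  0  1  0  0  1  0]
```

View pics/foc.png

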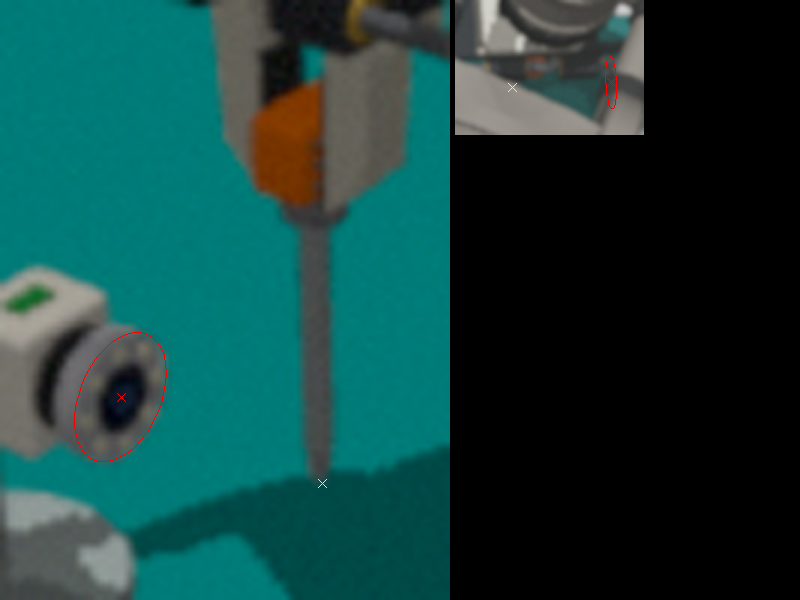

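The red lens circle matches the ring. The tip at crop (320,477) sits on the focus marker (322,483), about 0.5 px off. I'll make a last trim of about 1 mm, settle, check the bystanders and hand in.

```bash
python3 -m pendant '[{"linear":[-0.5,1,0],"twist":0},{"linear":[-0.5,1,0],"twist":0},{"linear":[-0.5,1,0],"twist":0},{"linear":[-0.5,1,0],"twist":0},{"linear":[-0.5,1,0],"twist":0},{"linear":[-0.5,1,0],"twist":0}]'
python3 - <<'E'
from rel import *
s,fo,ax=run((572,-124),123)
a=cv2.imread('pics/scene0.png').astype(int);b=s['frame'].astype(int)
for n,(u,v,w,h) in dict(blue=(378,189,22,22),white=(409,205,24,22),dish=(230,316,130,84),jar=(186,258,30,37),cam=(200,118,54,100)).items():
    print(n,np.median(np.abs(a-b)[v:v+h,u:u+w]),np.percentile(np.abs(a-b)[v:v+h,u:u+w],95))
o=bot.get_obs();print(o['time'],o['tool_pos'],o['tcp_rot'],np.abs(o['dq']).max(),o['grip_width'])
bot.close_job()
E
```

```text
time: 10.48
tool_pos: [570.9, -123.8, 233.7]
tcp_rot: [3.142, -0.0, -1.434]
contact_force: [-1.0, 0.6, -1.3]
grip_width: 21.8
glass px 245.09 175.9 [ 17.66666667  17.66666667   5.83333333   7.33333333 186.33333333]
glass depth pts [ 584.1 -213.8  123.8]
plane -293.8 lens [ 583.1 -214.8  122. ] yaw-plane fit:
[-0.125  0.992  0.014] 97.2 [ 585.64583417 -214.77824421  123.88550415]
focus [ 570.6 -125.7  122. ]
rod axis [ 571.9 -125.5] slope deg [ 0.34 -0.78]
tip px est 278.3 190.0
165 [72 72 70 73 74 74 75 74 72 74 73 74 73 74 74 73 74 74 74 76 69 63 63 63
 60 33  2  0  0  1  1  0  0  0  0  2  1  1  1  0  0  1  0  0  1]
blue 2.0 38.0
white 1.0 49.0
dish 1.0 4.0
jar 1.0 4.0
cam 2.0 62.0
10.775 [ 570.90630624 -123.78073737  233.7654857 ] [-3.14151187e+00 -1.16782052e-04 -1.43358011e+00] 0.0007455265839086705 21.820783915037808
the job is handed in; nothing more can be done
```

I drew the orange obturator straight up out of its sleeve and handed the job in with it still in the gripper, its point at the camera's focus. That was at 10.8 s of the 38 s allowed; no verdict was reported.

**Final pose**
- **Point:** it came out within about 1–2 mm of the focus. The rod axis was at (571.9, -125.5); the two lens fits put the focus at (570.6, -125.7) and (572.3, -125.1).
- **Height:** the point is about 122–123 mm up, and the focus measured 122–123.3 mm.
- **Flat face:** the gripper yaw is -82.1°, which is square to a lens axis of 97.9°. Separate estimates of that axis ranged from 97.0° to 98.6°, so it could be off by up to about 1°. I took the spear's flat as square to the jaws and did not see it directly.
- **Hold:** the arm was still, and the grip width was 21.8 mm on the 22 mm head. The rod measured within about 1° of upright, which is the noise of that measurement.

**Checks that disagreed**
- The two lens-centre estimates differ by about 2–3 mm sideways (x 583 against 586), so I used a value between them.
- The two cameras differ by about 2 mm on the orange head's position.
- The top camera's view of the held tip was blocked by the arm, so the final tip check uses the scene camera only.

**Bystanders:** the dish and jar pictures are unchanged from the start. The blue and white heads and the camera stand show differences in only a small share of their pixels; I took that as the arm's shadow but did not check it separately. The force readings I got at the end of each move stayed under 2 N.

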